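Trip-test the safety switch on its swivel base

ROBOT

A 7-joint arm with a two-finger parallel gripper is mounted at the origin on a cart in front of the work surface, level with it; the furniture and walls round the work are solid. World frame = base frame: x ahead of the robot, y to its left, z up, the work surface at z = 0. Lengths are in m, angles in degrees, forces in N, time in s.
With the tool pointing down it reaches from about 0.425 to 0.925 m from the base axis. Payload 6.8 kg.
Tool frame: the origin (TCP) lies on the centre line of the jaws, within the pads' length; the fingertips stand 14 mm ahead of it and the grasp point (between the pads) lies 5 mm behind it; z points along the fingers, y is the line along which they close (so a half turn about z gives the same grasp; the last joint's range is limited). The gripper opens to 88 mm and grips with 3 to 60 N. Pads are 20 mm wide; open, the fingers measure 115 mm over their backs; the gripper's body (75 mm by 178 mm) begins 61 mm behind the grasp point.
Start: joints at [-71.797, 27.33, 1.283, 89.118, -0.659, 63.558, -4.761], TCP at [0.279, 0.615, 0.237] pointing down, gripper open.
Joint ranges: [-169.35, 169.35], [-19.33, 120.38], [-80.79, 83.38], [13.8, 139.57], [-78.32, 258.32], [9.67, 109.79], [-169.56, 169.56]. Speed limits (degrees/s): [136.94, 136.94, 180, 180, 180, 180, 180].

INTERFACE

Orientations are given as a 3x3 rotation matrix whose columns are the frame's x, y, z axes.
In Python, from plant import bot gives the robot as it stands.
- The arm moves only by the tool drive_tool, never from a script. Its argument "deltas" is a list that holds one entry, the list of rows, each a list of 7 numbers: the turn, a rotation vector about the world's x, y, z in degrees, then the shift along the world's x, y, z in cm, then the opening, from 0 (shut) to 1 (fully open). In form: [[[wx, wy, wz, dx, dy, dz, hand], ...]]. A call has 1 to 8 rows; each row is the pose to reach, as a shift and turn from the pose commanded when the call began; what a row does not reach only later rows make up. A row lasts 1/10 s, in which the tool goes at most 50 mm and 8.59 degrees, less where a joint would pass 70% of its speed; a pose out of reach is approached as far as the arm can. A call with a gripper value outside its range is refused whole. The fingers move at their own pace and stop on an object; "newtons" is the grip in N (left out, the last holds). Time passes only in rows, so rows that repeat a pose let the fingers close. It gives the time, the measured TCP pose, the force, the opening and the grip force at its end, in the units of the state.
- bot.read_state(): the state, without advancing time (a new reading comes with each control period).
- bot.get_image(name): name is "scene" or "top" or "wrist"; returns a dict with "img" (384x512x3 uint8, red, green, blue), "fx", "fy", "cx", "cy" (pixels), "R" (3x3) and "t" (3): a world point X has camera coordinates R X + t. Camera axes: x right, y down, z forward; pixel columns grow to the right and rows downward; lengths in m; the calibration is good to about 2 mm. A picture is of the moment at which its call begins. There is no depth.
- bot.job_done(): hands the job in; it is judged then, once.
The state is a dict: "time": time; "joint_pos": joint angles; "qd": joint speeds; "effort": joint torques, N m; "position": TCP position; "tool_rot": TCP orientation; "force": force on the tool from outside, world axes, zero at the start; "ft_torque": the same for the moment, N m; "grip_width": finger opening in m; "finger_force": force on a finger pad.
Only numpy, scipy, OpenCV 4.12 (cv2) and the standard library are available. Lean on these libraries where they do the work, as an engineer would, in place of code of your own. Each camera call takes 0.05 s, during which the arm holds its last target. There are 200 camera calls.

TASK

Turn the grey safety-switch unit by its upright black handle, click by click, until it stands square on its base plate with its pointer over the plate's lug. Then press the round test button and hold it in until the wide bail lever has dropped, and lift the lever back up past its catch so that it latches and stays up by itself. Leave the unit square on that click, the button out, and the things standing around it where they are.

Things in the scene. Friction and masses are not known exactly. Their poses are not given: they have to be found in the camera images.
- base_plate: fixed dark steel plate 240 x 240 x 16 mm bolted to the table, a small steel lug on its top at the middle of its front edge; origin: centre of its underside, on the swivel's vertical axis; x points from the front edge to the back, z up
- swivel (a joint): angle in rad of the grey unit (housing 232 mm wide, 142 mm deep, top at 149 mm) on the base plate: 0 = square, pointer over the lug; grows as the unit turns counter-clockwise seen from above. It clicks every 12 degrees (0.209 rad) with a seat at 0; stops at -0.30 and 1.05. About 0.75 N m (5 N at the handle) leaves a click, then it snaps to the next. It starts two to four clicks counter-clockwise of square
- handle_top (a point): top of the upright black turning handle, 18 mm thick (22 mm head), on the end of an arm of the swivelling unit; 150 mm from the swivel axis, turns with the unit; top 100 mm above the table, free to grasp from 40 mm up; its x and y axes are those of the unit (x from front to back, z up). With the unit square it lies at x -141, y -51 mm in the base plate's axes
- button_top (a point): centre of the top of the round grey test button, 36 mm across, in a black bezel (48 mm) on the sloping panel; z is the outward normal of the panel, 30 degrees from vertical towards the unit's front; y is the unit's y. With the unit square it lies at x -40, y +70, z 130 mm in the base plate's axes
- button (a joint): how far the button is in, m: 0 out, 0.010 at its stop, along -z of button_top. Spring 2 N at first, 4 N at the stop; the lever drops at 3 to 5 mm; with the catch loaded about 5 N are needed
- lever (a joint): angle of the bail lever in rad: 0 up (latched it rests at about 0.05; arms 80 degrees above level at 0, leaning to the unit's front), 1.2 dropped (arms 11 degrees above level, pointing to the front). A spring drives it down; 4 to 7 N at the bar lift it, most where it rides over the catch at about 0.35 to 0.15; the catch snaps in behind it only once it is lifted to about 0 or beyond; stop at -0.13. If let go before, it falls again
- lever_bar (a point): middle of the lever's round black cross bar, 14 mm thick, 78 mm long, lying along the unit's y, between two 10 mm round arms (68 mm free between them); 100 mm from the pivot; moves with the lever. Its y axis is along the bar
- lever_pivot (a point): middle of the lever's pivot, a 20 mm shaft along the unit's y on the sloping panel (the lever turns about its y axis); x and y axes are those of the unit (x from front to back, z up). With the unit square it lies at x -1, y -50, z 148 mm in the base plate's axes
- kapton_roll: bystander: roll of amber tape lying flat, 86 mm across, 26 mm high; origin: centre of its underside
- tin_cup: bystander: steel cup 76 mm across, 85 mm high; origin: centre of its underside
- side_cutters: bystander: side cutters lying flat, 132 mm long; origin: centre of their underside

How it is judged (in metres and radians):
On the way, in this order (a step that is already met when the one before it is completed fails the run):
1. the unit is turned to its square click (value of joint swivel between -0.06 and 0.06 rad), for 0.2 s.
2. the button is in and the lever has dropped, the unit still square (value of joint button above 0.002 m and value of joint lever above 1 rad and value of joint swivel between -0.08 and 0.08 rad), for 0.02 s.
At the end, for the whole second after the job is handed in: the lever is latched up (between -0.06 and 0.12 rad) with nothing holding it, the button is out (less than 2 mm in), the unit is on its square click (within 0.06 rad), and the tape roll, the cup and the side cutters are within 30 mm of where they stood (all of step 1 and value of joint lever between -0.06 and 0.12 rad and value of joint button below 0.002 m and distance of each of kapton_roll, tin_cup, side_cutters from where it was at the start of the episode below 0.03 m); the robot touches nothing.
It fails at once if a bystander is knocked away or tipped over (distance of any of kapton_roll, tin_cup, side_cutters from where it was at the start of the episode above 0.04 m or angle between tin_cup's own z axis and vertical above 0.5 rad).
It also fails if it takes over 58 s, if anything falls off the work surface, if the arm or the gripper's body presses on something with over 40 N, if the wrist force passes 120 N, or if a joint passes its speed limit or range.

## Working session

There is one attempt and no reset: what is moved stays moved. The work goes in short steps, Python scripts to look and compute and a tool call to move; the robot and the scene stay as the last step left them, time stands still between calls to the robot, and variables do not carry over. Pictures are saved under pics/ and viewed, at most 10 in all, crops included, and the job is handed in when it is done.

Besides the shell and the picture viewer there is one more tool, called after ">>>" as name(argument=value, ...) on one line, values as JSON. drive_tool: Moves the arm, as the interface text tells. Its arguments: {"type":"object","properties":{"deltas":{"type":"array"},"newtons":{"type":"number"}},"required":["deltas"]}

```bash
mkdir -p pics; ls
cat > h.py <<'E'
import numpy as np, cv2
from plant import bot
def ray(c,u,v):
    R=np.array(c["R"]);t=np.array(c["t"]);o=-R.T@t
    return o,R.T@np.array([(u-c["cx"])/c["fx"],(v-c["cy"])/c["fy"],1.])
def onz(c,u,v,z):
    o,d=ray(c,u,v);return o+d*(z-o[2])/d[2]
def proj(c,X):
    p=np.array(c["R"])@np.array(X)+np.array(c["t"]);return np.array([p[0]/p[2]*c["fx"]+c["cx"],p[1]/p[2]*c["fy"]+c["cy"]])
def two(c1,p1,c2,p2):
    o1,d1=ray(c1,*p1);o2,d2=ray(c2,*p2)
    s=np.linalg.lstsq(np.stack([d1,-d2],1),o2-o1,rcond=None)[0]
    a,b=o1+s[0]*d1,o2+s[1]*d2;return (a+b)/2,np.linalg.norm(a-b)
def save(c,n,s=1):cv2.imwrite("pics/"+n,cv2.resize(c["img"][:,:,::-1],None,fx=s,fy=s,interpolation=cv2.INTER_CUBIC))
E
python3 - <<'E'
from h import *
import pickle
a=bot.get_image("scene");b=bot.get_image("top")
pickle.dump((a,b),open("i0.pkl","wb"))
cv2.imwrite("pics/s0.png",cv2.resize(a["img"][:,:,::-1],(800,600)));cv2.imwrite("pics/t0.png",cv2.resize(b["img"][:,:,::-1],(800,600)))
for c in(a,b):print(-np.array(c["R"]).T@c["t"])
print(bot.read_state())
E
```

```text
pics
[-0.05571364 -0.11265706  1.13018137]
[ 0.3541725  -0.27553275  1.20231139]
{'time': 0.1, 'joint_pos': array([-71.79755999,  27.36932922,   1.28016386,  89.16940639,
        -0.65817228,  63.55777462,  -4.76275217]), 'qd': array([ 0.13047641, -0.19907689,  0.07479726, -0.18236316,  0.07353788,
        0.04529775, -0.04018344]), 'effort': array([ 3.95002426e-03, -5.84097540e+01,  1.53994069e+00, -2.73314381e+01,
       -5.41977596e-02,  1.30505761e-02,  3.55609029e-05]), 'position': array([0.27861012, 0.61427579, 0.23582306]), 'tool_rot': array([[-9.10711780e-01,  4.13042098e-01, -5.29014172e-04],
       [ 4.13042418e-01,  9.10710612e-01, -1.46351561e-03],
       [-1.22714740e-04, -1.55134620e-03, -9.99998789e-01]]), 'force': array([-0.36852294, -0.74007562, -0.10677873]), 'ft_torque': array([-0.0025917 , -0.01089095, -0.04839684]), 'finger_force': 0.0, 'grip_width': 0.08790984406135895}
```

View pics/s0.png

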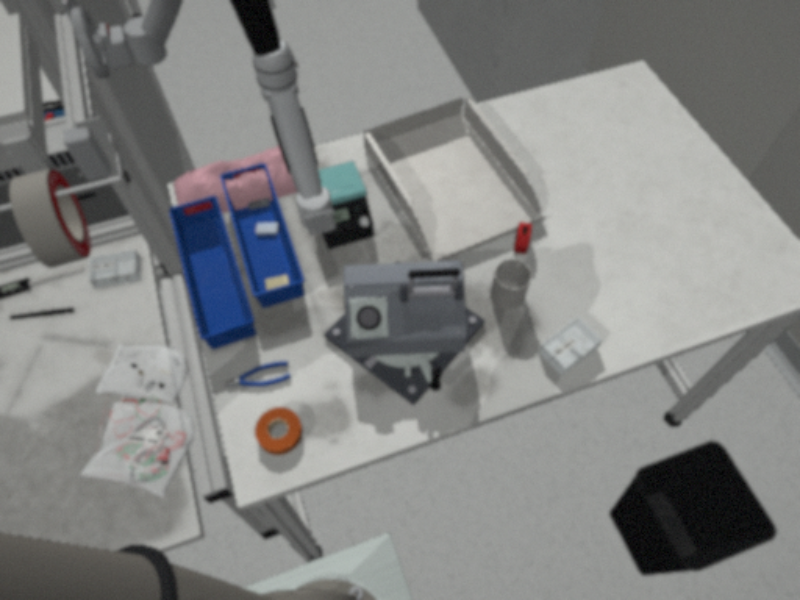

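View pics/t0.png

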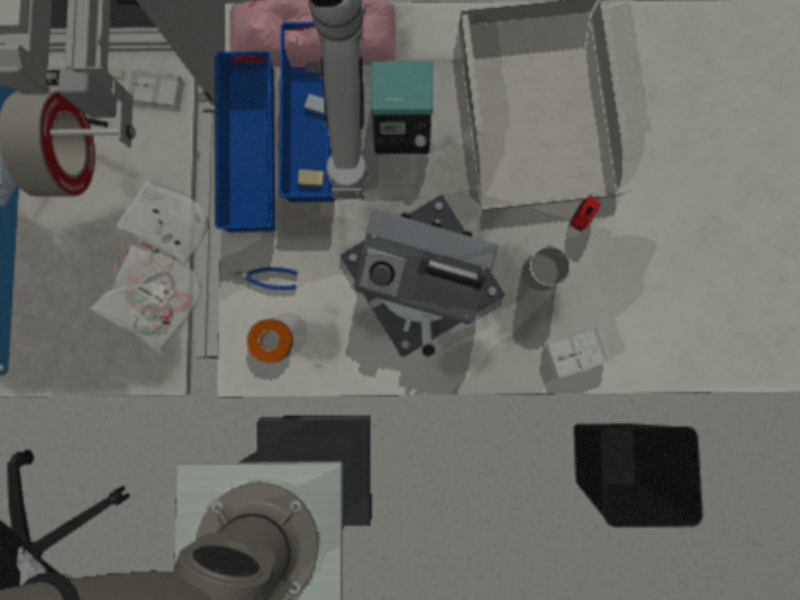

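The scene and top views (800 px) show the unit on its plate with the handle head at (435,380) scene and (428,349) top. The plate corners in top are about (439,197), (343,258), (404,355) and (503,293). The cup is to one side, the roll and cutters to the other.

Run:
```python
from h import *
import pickle
a,b=pickle.load(open("i0.pkl","rb"))
k=512/800
for n,(u,v) in dict(pt=(439,197),pl=(343,258),pb=(404,355),pr=(503,293)).items():print(n,onz(b,u*k,v*k,.016).round(4))
print("handle",onz(b,428*k,349*k,.1).round(4),two(a,(435*k,374*k),b,(428*k,349*k)))
print("button",two(a,(369*k,317*k),b,(381*k,272*k)))
print("roll",onz(b,270*k,341*k,.026),"cut",onz(b,272*k,278*k,.01),"cup",onz(b,549*k,265*k,.085))
print("bar",two(a,(434*k,273*k),b,(454*k,271*k)))
for n,(u,v) in dict(lugA=(372,307),lugB=(450,324)).items():print(n,onz(b,u*k,v*k,.016).round(4))
print(proj(b,[0,0,0])/k,proj(b,[.279,.615,.237])/k)
c=b["img"][100:250,200:350,::-1];cv2.imwrite("pics/tc.png",cv2.resize(c,(600,600),interpolation=cv2.INTER_CUBIC))
```

```text
pt [ 0.6735 -0.358   0.016 ]
pl [ 0.5515 -0.1654  0.016 ]
pb [ 0.3587 -0.2844  0.016 ]
pr [ 0.4785 -0.4812  0.016 ]
handle [ 0.3688 -0.3275  0.1   ] (array([ 0.36924881, -0.32789582,  0.08070363]), np.float64(0.001138621172742835))
button (array([ 0.50807837, -0.24441841,  0.11648413]), np.float64(0.0018171628250215534))
roll [ 0.38827642 -0.02478303  0.026     ] cut [ 0.5135908  -0.02377392  0.01      ] cup [ 0.52307247 -0.55668475  0.085     ]
bar (array([ 0.49312851, -0.36661789,  0.22552679]), np.float64(0.0016013032885767594))
lugA [ 0.4533 -0.2224  0.016 ]
lugB [ 0.4183 -0.3754  0.016 ]
[257.38859996 544.77066067] [-167.54103625  411.26538636]
```

View pics/tc.png

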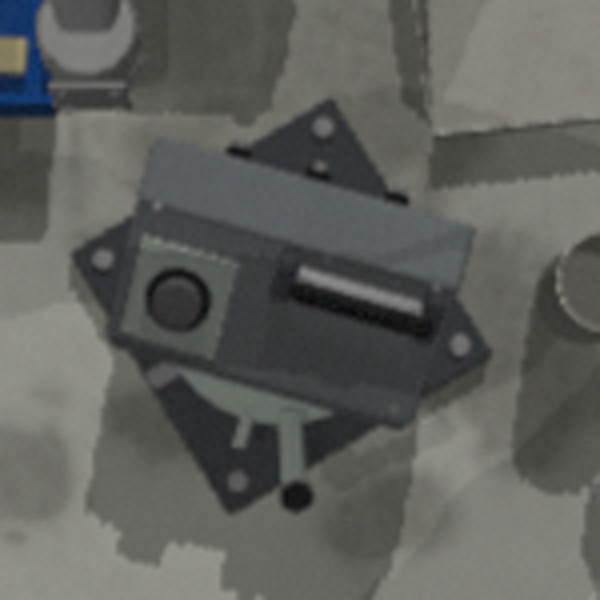

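Run:
```python
from h import *
import pickle
a,b=pickle.load(open("i0.pkl","rb"))
f=lambda u,v,z:onz(b,200+(u-1.5)/4,100+(v-1.5)/4,z)[:2]
P=np.array([f(*p,.018) for p in[(323,127),(102,259),(238,482),(460,345)]])
c=P.mean(0);print(c)
an=lambda d:np.degrees(np.arctan2(d[1],d[0]))
print("edges",[np.linalg.norm(P[i]-P[i-1]).round(4) for i in range(4)],"x axis",an(P[0]-P[1]),an(P[3]-P[2]),an(P[1]-P[2])-90,an(P[0]-P[3])-90)
h=f(297,496,.1);g=f(178,300,.13)
print("handle",h,np.linalg.norm(h-c),an(h-c)-199.9);print("button",g,np.linalg.norm(g-c),an(g-c)-119.7)
print("housing",an(f(155,137,.149)-f(474,230,.149))-90, np.linalg.norm(f(155,137,.149)-f(474,230,.149)))
```

```text
[ 0.51828443 -0.32088653]
edges [np.float64(0.2007), np.float64(0.2011), np.float64(0.2017), np.float64(0.2008)] x axis -59.26620812361448 -58.9840719125509 -59.14162110001939 -59.2151959904961
handle [ 0.36803368 -0.32737609] 0.15039083150533247 -377.42684112065837
button [ 0.50494965 -0.24475635] 0.07728919337155611 -19.76498823116988
housing -17.083911455638884 0.2300285980476094
```

Plate centre is at (0.518,-0.321) with yaw -59.2°. The unit sits at about -17.5°, so the swivel is about +41°. The handle is at (0.368,-0.327), radius 150 mm, which matches. Square puts the handle at about (0.402,-0.226).

>>> drive_tool(deltas=[[[0,0,0,2,-4,2,1],[0,0,0,4,-8,4,1],[0,0,0,6,-12,6,1],[0,0,0,8,-16,8,1],[0,0,0,10,-20,8,1],[0,0,0,12,-24,8,1],[0,0,0,14,-28,8,1],[0,0,0,16,-32,8,1]]])

```text
time: 0.9
position: [0.4391, 0.2928, 0.3165]
tool_rot: [[-0.911, 0.413, -0.0], [0.413, 0.911, -0.0], [0.0, -0.0, -1.0]]
force: [0.8, -0.4, -0.3]
grip_width: 0.0877
finger_force: 0.0
```

>>> drive_tool(deltas=[[[0,0,1,0,-5,0,1],[0,0,2,0,-10,0,1],[0,0,3,0,-15,0,1],[0,0,4,0,-20,0,1],[0,0,5,0,-25,0,1],[0,0,6,0,-30,0,1],[0,0,7,0,-35,0,1],[0,0,7,0,-38,0,1]]])

```text
time: 1.7
position: [0.4378, -0.0891, 0.3167]
tool_rot: [[-0.953, 0.302, 0.0], [0.302, 0.953, -0.0], [-0.0, -0.0, -1.0]]
force: [0.5, 0.8, -0.0]
grip_width: 0.0879
finger_force: 0.0
```

```bash
python3 -c "
from h import *
s=bot.read_state();print(s['time'],s['position'],s['tool_rot'].round(3),s['joint_pos'].round(1))"
```

```text
1.7 [ 0.43779407 -0.08913074  0.31669455] [[-0.953  0.302  0.   ]
 [ 0.302  0.953 -0.   ]
 [-0.    -0.    -1.   ]] [-25.7  -0.6  29.5 114.3   0.3  66.2  76. ]
```

>>> drive_tool(deltas=[[[0,0,0,-1,-4,-1,1],[0,0,0,-2,-8,-2,1],[0,0,0,-3,-12,-4,1],[0,0,0,-4,-16,-6,1],[0,0,0,-5,-20,-8,1],[0,0,0,-7,-23.8,-10,1],[0,0,0,-7,-23.8,-12,1],[0,0,0,-7,-23.8,-12,1]]])

```text
time: 2.5
position: [0.3665, -0.3231, 0.1945]
tool_rot: [[-0.953, 0.302, -0.005], [0.302, 0.953, 0.002], [0.005, 0.0, -1.0]]
force: [0.6, 0.3, 0.8]
grip_width: 0.0881
finger_force: 0.0
```

```bash
python3 -c "
from h import *
s=bot.read_state();print(s['position'],s['joint_pos'].round(1))
w=bot.get_image('wrist');save(w,'w1.png',1)
print(proj(w,[.368,-.327,.1]),proj(w,[.504,-.245,.13]))"
```

```text
[ 0.36650861 -0.32307539  0.19447357] [ -1.7  15.4  42.5 118.5 -13.2  51.  120.7]
[249.99155826 197.07334182] [385.59359305 321.36678195]
```

View pics/w1.png

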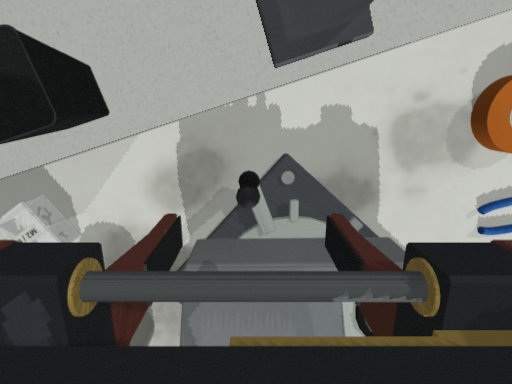

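The wrist view shows the handle head at (248,195), against a predicted (250,197). I'm descending and gripping.

>>> drive_tool(deltas=[[[0,0,0,0,0,-3,1],[0,0,0,0,0,-6,1],[0,0,0,0,0,-9,1],[0,0,0,0,0,-11,1],[0,0,0,0,0,-12.5,1],[0,0,0,0,0,-12.5,1],[0,0,0,0,0,-12.5,0.1],[0,0,0,0,0,-12.5,0.1]]], newtons=30)

```text
time: 3.35
position: [0.37, -0.3234, 0.073]
tool_rot: [[-0.955, 0.298, 0.002], [0.298, 0.955, -0.001], [-0.002, -0.0, -1.0]]
force: [0.5, -0.6, -0.7]
grip_width: 0.0751
finger_force: 0.0
```

>>> drive_tool(deltas=[[[0,0,0,0,0,0,0.1],[0,0,0,0,0,0,0.1],[0,0,0,0,0,0,0.1],[0,0,0,0,0,0,0.1]]])

```text
time: 3.75
position: [0.3689, -0.3233, 0.0718]
tool_rot: [[-0.954, 0.299, 0.0], [0.299, 0.954, -0.0], [-0.0, 0.0, -1.0]]
force: [-0.1, 0.0, -0.1]
grip_width: 0.0432
finger_force: 0.0
```

```bash
python3 -c "
from h import *
c=np.array([.518,-.321]);s=bot.read_state();p=s['position'];print(p,s['joint_pos'].round(1),s['force'])
d=p[:2]-c;a0=np.degrees(np.arctan2(d[1],d[0]))%360;print(a0,np.hypot(*d))
for k in range(0,46,3):
  a=np.radians(a0-k);print(k,((c+.15*np.array([np.cos(a),np.sin(a)])-p[:2])*100).round(2))"
```

```text
[ 0.36886525 -0.32328433  0.07183026] [  7.   27.5  33.8 123.4 -25.9  36.  131.7] [-0.09708465  0.01202239 -0.11312824]
180.87754503643274 0.14915223927723667
0 [-0.08 -0.  ]
3 [-0.08  0.78]
6 [-0.03  1.57]
9 [0.06 2.35]
12 [0.2  3.12]
15 [0.37 3.89]
18 [0.58 4.64]
21 [0.83 5.39]
24 [1.12 6.12]
27 [1.45 6.83]
30 [1.81 7.53]
33 [2.21 8.2 ]
36 [2.64 8.86]
39 [3.11 9.49]
42 [ 3.61 10.09]
45 [ 4.15 10.67]
```

>>> drive_tool(deltas=[[[0,0,0,0,0,0,0.1],[0,0,0,0,0,0,0.1],[0,0,0,0,0,0,0.1],[0,0,0,0,0,0,0.1],[0,0,0,0,0,0,0.1]]])

```text
time: 4.25
position: [0.3679, -0.3229, 0.0715]
tool_rot: [[-0.954, 0.299, -0.001], [0.299, 0.954, 0.001], [0.002, 0.001, -1.0]]
force: [-5.4, 0.9, 4.9]
grip_width: 0.0202
finger_force: 30.0
```

>>> drive_tool(deltas=[[[0,0,-3,-0.05,0.8,0,0.1],[0,0,-6,0,1.6,0,0.1],[0,0,-9,0.1,2.35,0,0.1],[0,0,-12,0.2,3.1,0,0.1],[0,0,-15,0.4,3.9,0,0.1],[0,0,-18,0.6,4.65,0,0.1],[0,0,-21,0.85,5.4,0,0.1],[0,0,-21,0.85,5.4,0,0.1]]])

```text
time: 5.05
position: [0.3776, -0.2682, 0.0715]
tool_rot: [[-0.784, 0.621, -0.0], [0.621, 0.784, 0.001], [0.001, 0.0, -1.0]]
force: [-2.6, -0.3, 1.6]
grip_width: 0.0206
finger_force: 30.0
```

```bash
python3 -c "
from h import *
c=np.array([.518,-.321]);s=bot.read_state();p=s['position'];print(p,s['joint_pos'].round(1),s['force'])
d=p[:2]-c;a0=np.degrees(np.arctan2(d[1],d[0]))%360;print(a0,np.hypot(*d))
for k in range(0,a0.__int__()-136,3):
  a=np.radians(a0-k);print(k,((c+.15*np.array([np.cos(a),np.sin(a)])-p[:2])*100).round(2))"
```

```text
[ 0.37763466 -0.26820405  0.07153999] [ -4.6  27.2  40.1 127.1 -30.6  35.5 109.6] [-2.55603626 -0.29003543  1.63506181]
159.3870937697651 0.14996613006339787
0 [-0.  0.]
3 [0.29 0.73]
6 [0.63 1.44]
9 [1.   2.13]
12 [1.4 2.8]
15 [1.84 3.45]
18 [2.32 4.08]
21 [2.82 4.68]
```

>>> drive_tool(deltas=[[[0,0,-3,0.3,0.75,0,0.1],[0,0,-6,0.65,1.45,0,0.1],[0,0,-9,1.0,2.15,0,0.1],[0,0,-12,1.4,2.8,0,0.1],[0,0,-15,1.85,3.45,0,0.1],[0,0,-18,2.3,4.1,0,0.1],[0,0,-18.5,2.4,4.2,0,0.1],[0,0,-18.5,2.4,4.2,0,0.1]]])

```text
time: 5.85
position: [0.4015, -0.2269, 0.0716]
tool_rot: [[-0.548, 0.837, -0.0], [0.837, 0.548, 0.001], [0.0, 0.0, -1.0]]
force: [-1.9, 2.4, 0.7]
grip_width: 0.0205
finger_force: 30.0
```

```bash
cat > ang.py <<'E'
from h import *
b=bot.get_image("top");s=bot.read_state();print(s['time'],s['position'],s['force'],s['joint_pos'].round(1))
cv2.imwrite("pics/tc%d.png"%(s['time']*100),cv2.resize(b["img"][100:250,200:350,::-1],(600,600),interpolation=cv2.INTER_CUBIC))
print("pics/tc%d.png"%(s['time']*100))
E
python3 ang.py; cp pics/tc[0-9]*.png pics/sq.png
```

```text
5.9 [ 0.40144619 -0.226899    0.07158024] [-0.84433583  2.52122829  0.53144815] [-14.4  28.9  45.5 127.6 -35.3  36.7  90.1]
pics/tc590.png
```

View pics/sq.png

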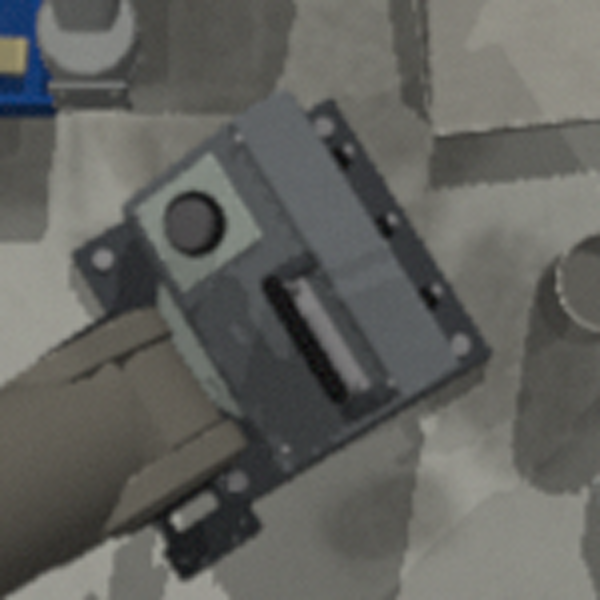

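The view shows the unit square with the plate: its edges are parallel, and the button is at crop (193,222). I'm releasing and rising, then yawing the tool by -90°.

>>> drive_tool(deltas=[[[0,0,0,0,0,0,0.6],[0,0,0,0,0,0,0.6],[0,0,0,0,0,0,0.6],[0,0,0,0,0,3,0.6],[0,0,0,0,0,8,0.6],[0,0,0,0,0,13,0.6],[0,0,0,0,0,18,0.6],[0,0,0,0,0,21,0.0]]])

```text
time: 6.7
position: [0.4019, -0.2287, 0.2844]
tool_rot: [[-0.545, 0.838, 0.003], [0.838, 0.545, -0.001], [-0.002, 0.002, -1.0]]
force: [0.2, 1.3, 0.1]
grip_width: 0.0475
finger_force: 0.0
```

>>> drive_tool(deltas=[[[0,0,-8,2,0,0,0],[0,0,-16,4,0,0,0],[0,0,-24,6,-0.3,0,0],[0,0,-32,8,-0.6,0,0],[0,0,-40,10,-1,0,0],[0,0,-48,12,-1.3,0,0],[0,0,-56,14,-1.6,0,0],[0,0,-64,15,-2,0,0]]])

```text
time: 7.5
position: [0.5531, -0.247, 0.2812]
tool_rot: [[0.517, 0.856, -0.0], [0.856, -0.517, -0.001], [-0.0, 0.0, -1.0]]
force: [0.5, -0.2, -0.4]
grip_width: 0.0004
finger_force: 0.0
```

>>> drive_tool(deltas=[[[0,0,-8,0,0,0,0],[0,0,-16,0,0,0,0],[0,0,-24,0,0,0,0],[0,0,-26,0,0,0,0],[0,0,-26,0,0,0,0]]])

```text
time: 8.0
position: [0.5513, -0.2474, 0.2814]
tool_rot: [[0.838, 0.546, -0.001], [0.546, -0.838, -0.001], [-0.001, 0.0, -1.0]]
force: [-0.4, -0.1, 0.4]
grip_width: 0.0006
finger_force: 0.0
```

```bash
cat > geo.py <<'E'
from h import *
import pickle
b=bot.get_image("top");a=bot.get_image("scene");s=bot.read_state();print(s['time'],s['position'],s['joint_pos'].round(1))
pickle.dump((a,b),open("i1.pkl","wb"))
o=np.hstack([cv2.resize(a["img"][130:290,180:340],(400,400)),cv2.resize(b["img"][100:260,190:350],(400,400))])
cv2.imwrite("pics/pair.png",o[:,:,::-1])
c=np.array([.518,-.321,0]);t=np.radians(-59.15);R=np.array([[np.cos(t),-np.sin(t),0],[np.sin(t),np.cos(t),0],[0,0,1]])
for n,p in dict(handle=(-.141,-.051,.1),button=(-.04,.07,.13),press=(-.046,.07,.1483),bar=(-.023,-.05,.245),bardrop=(-.099,-.05,.167)).items():
    X=c+R@p;print(n,X.round(4),"scene",((proj(a,X)-[180,130])*2.5).round(),"top",((proj(b,X)-[190,100])*2.5+[400,0]).round())
E
python3 geo.py
```

```text
8.1 [ 0.55129928 -0.24732999  0.28157067] [-30.7  40.2  78.5  99.2 -40.8  75.6  -0.3]
handle [ 0.4019 -0.2261  0.1   ] scene [154. 270.] top [520. 280.]
button [ 0.5576 -0.2508  0.13  ] scene [131. 141.] top [540. 140.]
press [ 0.5545 -0.2456  0.1483] scene [127. 137.] top [535. 140.]
bar [ 0.4633 -0.3269  0.245 ] scene [220. 134.] top [615. 211.]
bardrop [ 0.4243 -0.2616  0.167 ] scene [176. 217.] top [551. 256.]
```

View pics/pair.png

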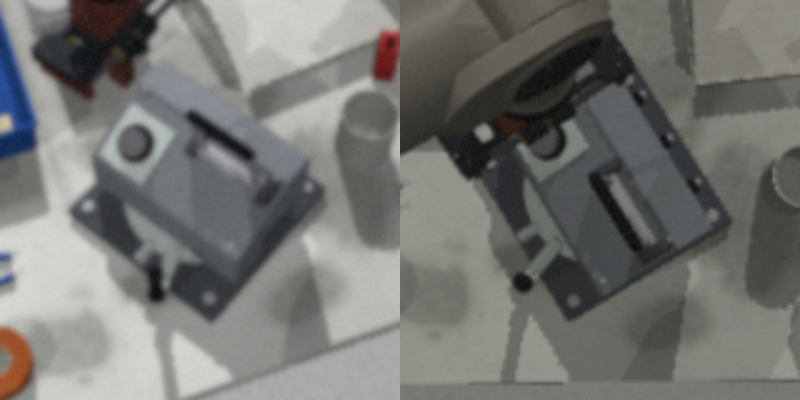

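Handle, button and bar all match their predicted square positions to within about 2 px: handle (521,282), button scene (134,143), bar (220,134) and (615,211). I'm moving down onto the button.

>>> drive_tool(deltas=[[[0,0,0,0.3,0.2,-4,0],[0,0,0,0.3,0.2,-8,0],[0,0,0,0.3,0.2,-11,0],[0,0,0,0.3,0.2,-12,0],[0,0,0,0.3,0.2,-12,0]]])

```text
time: 8.6
position: [0.5539, -0.245, 0.161]
tool_rot: [[0.837, 0.547, -0.001], [0.547, -0.837, 0.001], [-0.001, -0.001, -1.0]]
force: [0.2, 0.2, 1.0]
grip_width: 0.0005
finger_force: 0.0
```

```bash
python3 -c "
from h import *
s=bot.read_state();print(s['position'],s['force'],s['joint_pos'].round(1))"
```

```text
[ 0.55388993 -0.2450391   0.16103989] [0.16636574 0.19097701 0.97436299] [-26.8  46.2  70.1 105.8 -48.5  64.9   4.4]
```

>>> drive_tool(deltas=[[[0,0,0,0,0,-0.8,0],[0,0,0,0,0,-1.2,0],[0,0,0,0,0,-1.5,0],[0,0,0,0,0,-1.8,0],[0,0,0,0,0,-2.0,0],[0,0,0,0,0,-2.0,0]]])

```text
time: 9.2
position: [0.5551, -0.2461, 0.1428]
tool_rot: [[0.838, 0.546, 0.002], [0.546, -0.838, -0.001], [0.001, 0.002, -1.0]]
force: [0.1, -0.0, 6.1]
grip_width: 0.0007
finger_force: 2.0
```

```bash
sed -i 's/pair.png/pair2.png/' geo.py; python3 geo.py | tail -1;  python3 -c "
from h import *
s=bot.read_state();print(s['position'],s['force'])"
```

```text
bardrop [ 0.4243 -0.2616  0.167 ] scene [176. 217.] top [551. 256.]
[ 0.55502436 -0.24603535  0.14272982] [1.16959333 0.43885884 4.27408142]
```

View pics/pair2.png

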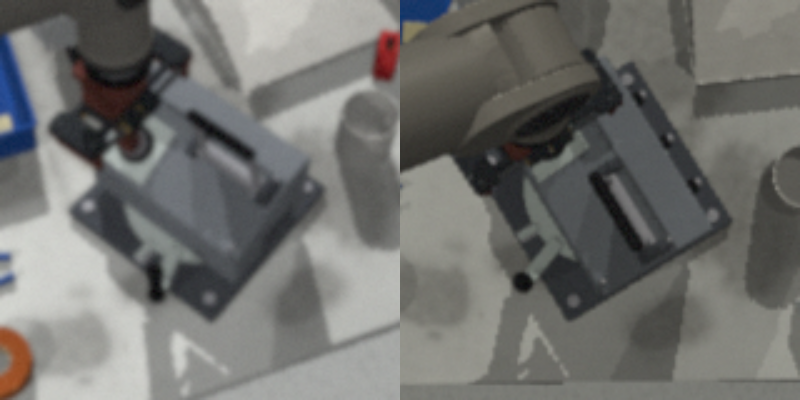

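The lever is still up at scene (220,134), so I'm pressing deeper.

>>> drive_tool(deltas=[[[0,0,0,0,0,-0.2,0],[0,0,0,0,0,-0.4,0],[0,0,0,0,0,-0.4,0],[0,0,0,0,0,-0.4,0]]])

```text
time: 9.7
position: [0.5543, -0.2452, 0.1377]
tool_rot: [[0.838, 0.546, 0.0], [0.546, -0.838, 0.0], [0.0, -0.0, -1.0]]
force: [0.5, 0.5, 4.0]
grip_width: 0.0005
finger_force: 1.4
```

```bash
cat > drop.py <<'E'
from h import *
import pickle
a0,_=pickle.load(open("i1.pkl","rb"));a=bot.get_image("scene");s=bot.read_state()
print(s['time'],s['position'],s['force'])
for n,(u,v) in dict(up=(220,134),drop=(176,217)).items():
    x,y=int(180+u/2.5),int(130+v/2.5);f=lambda i:i["img"][y-3:y+4,x-3:x+4].mean().round(1);print(n,f(a0),f(a))
E
python3 drop.py
```

```text
9.75 [ 0.55433343 -0.24523279  0.13774008] [-0.05574503 -0.10378289  2.56458021]
up 51.4 110.5
drop 103.4 53.1
```

The lever has dropped. I'm retreating up and moving above the bar.

>>> drive_tool(deltas=[[[0,0,0,0,0,4,0],[0,0,0,0,0,8,0.6],[0,0,-2,-3,-0.3,10,0.6],[0,0,-2,-6,-0.7,10,0.6],[0,0,-2,-9,-1.1,10,0.6],[0,0,-2,-12,-1.5,10,0.6],[0,0,-2,-13,-1.6,9,0.6],[0,0,-2,-13,-1.6,9,0.6]]])

```text
time: 10.55
position: [0.4231, -0.2603, 0.2264]
tool_rot: [[0.857, 0.515, -0.001], [0.515, -0.857, 0.003], [0.001, -0.003, -1.0]]
force: [-0.5, -0.6, 0.4]
grip_width: 0.0515
finger_force: 0.0
```

```bash
python3 -c "
from h import *
s=bot.read_state();print(s['position'],s['joint_pos'].round(1))
w=bot.get_image('wrist');save(w,'w2.png',1)
print(proj(w,[.4243,-.2616,.167]),proj(w,[.4019,-.2261,.1]))"
```

```text
[ 0.42313354 -0.2602991   0.22643976] [-33.9  32.1  80.9 116.5 -36.1  63.2   4.8]
[255.47137797 205.65979495] [212.81154227 185.16544605]
```

View pics/w2.png

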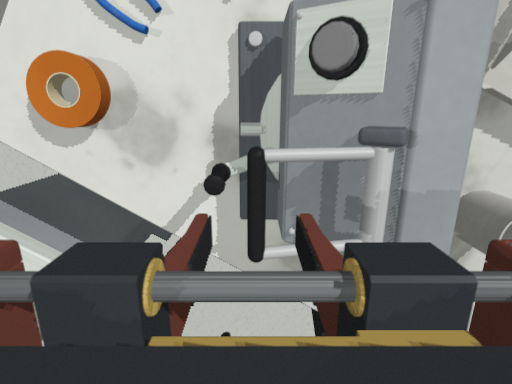

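The wrist view shows the dropped bar centred at (256,205), exactly as predicted, and the unit square. I'm descending and gripping.

>>> drive_tool(deltas=[[[0,0,0,0,0,-3,0.6],[0,0,0,0,0,-5,0.6],[0,0,0,0,0,-6.5,0.6],[0,0,0,0,0,-6.5,0.6],[0,0,0,0,0,-6.5,0],[0,0,0,0,0,-6.5,0],[0,0,0,0,0,-6.5,0],[0,0,0,0,0,-6.5,0]]], newtons=25)

```text
time: 11.4
position: [0.4248, -0.2614, 0.1632]
tool_rot: [[0.856, 0.517, 0.001], [0.517, -0.856, -0.0], [0.001, 0.001, -1.0]]
force: [-0.1, 0.1, 0.1]
grip_width: 0.0238
finger_force: 0.0
```

>>> drive_tool(deltas=[[[0,0,0,0,0,0,0],[0,0,0,0,0,0,0],[0,0,0,0,0,0,0],[0,0,0,0,0,0,0]]])

```text
time: 11.8
position: [0.4246, -0.2614, 0.1629]
tool_rot: [[0.856, 0.517, 0.001], [0.517, -0.856, -0.0], [0.0, 0.001, -1.0]]
force: [0.6, -0.2, 2.2]
grip_width: 0.0132
finger_force: 25.0
```

```bash
cat > arc.py <<'E'
from h import *
s=bot.read_state();p=s['position'];print(p,s['force'],s['joint_pos'].round(1),s['grip_width'])
c=np.array([.518,-.321,0]);t=np.radians(-59.15);R=np.array([[np.cos(t),-np.sin(t),0],[np.sin(t),np.cos(t),0],[0,0,1]])
g=p.copy();g[2]+=.005
u=R.T@(g-c);print("unit",u.round(4))
r=u-[-.001,u[1],.148];a0=np.degrees(np.arctan2(r[2],-r[0]));print(a0,np.hypot(r[0],r[2]))
for a in list(np.arange(np.ceil(a0/5)*5,87,5))+[83,86]:
    q=np.radians(a);X=c+R@[-.001-.1*np.cos(q),-.05,.148+.1*np.sin(q)];print(a,((X-g)*100).round(2))
E
python3 arc.py
```

```text
[ 0.42456401 -0.26137835  0.16286694] [ 0.6006109  -0.21136218  2.2210888 ] [-28.3  35.4  73.  119.9 -41.7  56.3   8.5] 0.013155549105142356
unit [-0.0991 -0.0496  0.1679]
11.44863517176735 0.10009069948830544
15.0 [ 0.05 -0.15  0.6 ]
20.0 [ 0.18 -0.37  1.43]
25.0 [ 0.35 -0.66  2.24]
30.0 [ 0.56 -1.01  3.01]
35.0 [ 0.8  -1.41  3.75]
40.0 [ 1.07 -1.86  4.44]
45.0 [ 1.37 -2.37  5.08]
50.0 [ 1.7  -2.92  5.67]
55.0 [ 2.06 -3.52  6.2 ]
60.0 [ 2.44 -4.15  6.67]
65.0 [ 2.83 -4.81  7.08]
70.0 [ 3.25 -5.5   7.41]
75.0 [ 3.67 -6.22  7.67]
80.0 [ 4.11 -6.95  7.86]
85.0 [ 4.55 -7.69  7.98]
83 [ 4.37 -7.39  7.94]
86 [ 4.64 -7.84  7.99]
```

>>> drive_tool(deltas=[[[0,0,0,0.05,-0.15,0.6,0],[0,0,0,0.2,-0.35,1.45,0],[0,0,0,0.35,-0.65,2.25,0],[0,0,0,0.55,-1.0,3.0,0],[0,0,0,0.8,-1.4,3.75,0],[0,0,0,1.05,-1.85,4.45,0],[0,0,0,1.4,-2.35,5.1,0],[0,0,0,1.7,-2.9,5.65,0]]])

```text
time: 12.6
position: [0.4389, -0.2863, 0.2189]
tool_rot: [[0.856, 0.517, -0.006], [0.517, -0.856, 0.011], [0.001, -0.013, -1.0]]
force: [-8.3, 18.1, 10.4]
grip_width: 0.0135
finger_force: 25.0
```

```bash
python3 arc.py
```

```text
[ 0.43890189 -0.28633916  0.21885531] [-8.33236332 18.09922528 10.40553865] [-27.3  34.1  76.2 113.2 -37.5  64.    6.4] 0.01350224553117385
unit [-0.0703 -0.0501  0.2239]
47.578485888486675 0.10275683543096925
50.0 [ 0.27 -0.43  0.07]
55.0 [ 0.62 -1.02  0.61]
60.0 [ 1.   -1.65  1.07]
65.0 [ 1.4  -2.32  1.48]
70.0 [ 1.81 -3.01  1.81]
75.0 [ 2.24 -3.72  2.07]
80.0 [ 2.68 -4.45  2.26]
85.0 [ 3.12 -5.2   2.38]
83 [ 2.94 -4.9   2.34]
86 [ 3.21 -5.35  2.39]
```

>>> drive_tool(deltas=[[[0,0,0,-0.1,0.15,0.05,0],[0,0,0,-0.15,0.3,0.15,0],[0,0,0,-0.15,0.3,0.15,0]]], newtons=14)

```text
time: 12.9
position: [0.4396, -0.2871, 0.2208]
tool_rot: [[0.856, 0.517, -0.0], [0.517, -0.856, 0.0], [-0.0, -0.0, -1.0]]
force: [0.6, 3.0, -5.9]
grip_width: 0.0134
finger_force: 14.0
```

```bash
python3 arc.py|head -3
python3 - <<'E'
from h import *
w=bot.get_image('wrist');save(w,'w3.png')
E
```

```text
[ 0.43964317 -0.28711652  0.22078736] [ 0.59764782  3.04630263 -5.85335991] [-27.9  33.8  76.7 113.4 -37.3  63.4   6.1] 0.013392141520830578
unit [-0.0693 -0.0499  0.2258]
48.7281508925047 0.10349729130300098
```

View pics/w3.png

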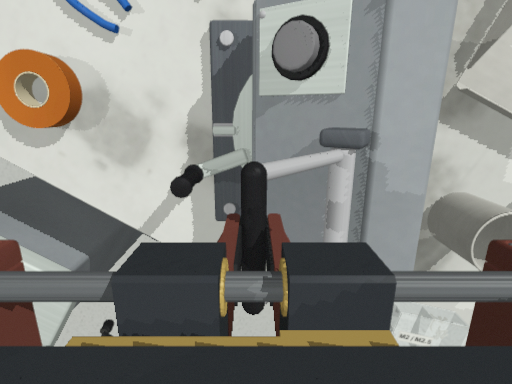

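The wrist view shows the bar held in the jaws at (255,230), with the unit still square. The forces are modest now, so I'm continuing the arc with a lighter grip.

>>> drive_tool(deltas=[[[0,0,0,0.35,-0.55,0.55,0],[0,0,0,0.7,-1.2,1.1,0],[0,0,0,1.1,-1.85,1.5,0],[0,0,0,1.1,-1.85,1.5,0]]], newtons=10)

```text
time: 13.35
position: [0.4506, -0.3058, 0.2373]
tool_rot: [[0.856, 0.516, -0.001], [0.516, -0.856, 0.003], [0.001, -0.003, -1.0]]
force: [-4.2, 10.6, 10.7]
grip_width: 0.0135
finger_force: 10.0
```

```bash
python3 arc.py|head -3
```

```text
[ 0.45064218 -0.30579418  0.23726685] [-4.20977605 10.64366485 10.73717053] [-25.2  34.3  76.  109.9 -36.8  66.1   6.2] 0.013480832258777125
unit [-0.0476 -0.05    0.2423]
63.697372136684066 0.10515383111005353
```

>>> drive_tool(deltas=[[[0,0,0,0,0,0.3,0],[0,0,0,0.4,-0.65,0.8,0],[0,0,0,0.8,-1.35,1.2,0],[0,0,0,0.8,-1.35,1.2,0]]], newtons=10)

```text
time: 13.75
position: [0.4592, -0.3206, 0.2479]
tool_rot: [[0.857, 0.516, 0.0], [0.516, -0.857, -0.002], [-0.001, 0.001, -1.0]]
force: [-0.1, 1.2, -11.8]
grip_width: 0.0138
finger_force: 10.0
```

```bash
python3 arc.py|head -3
```

```text
[ 0.4591663  -0.32057118  0.24786571] [ -0.10644927   1.15834713 -11.81618881] [-23.2  34.7  75.4 107.3 -36.6  67.5   6.2] 0.013768481560504304
unit [-0.0305 -0.0503  0.2529]
74.26901941245885 0.10894625603353021
```

>>> drive_tool(deltas=[[[0,0,0,0.35,-0.6,0.1,0],[0,0,0,0.7,-1.2,0.2,0],[0,0,0,1.0,-1.6,0.2,0],[0,0,0,1.15,-1.9,0.2,0],[0,0,0,1.15,-1.9,0.2,0]]], newtons=10)

```text
time: 14.25
position: [0.4707, -0.34, 0.2521]
tool_rot: [[0.857, 0.516, 0.002], [0.516, -0.857, -0.001], [0.001, 0.002, -1.0]]
force: [-3.1, 6.0, 5.5]
grip_width: 0.0137
finger_force: 10.0
```

```bash
python3 arc.py|head -3
```

```text
[ 0.47074154 -0.33998799  0.25208254] [-3.05340379  6.03665858  5.52973664] [-19.8  35.9  73.8 104.4 -37.2  68.8   6.8] 0.013693993217996334
unit [-0.0079 -0.0503  0.2571]
86.36366651046336 0.1093025976227176
```

>>> drive_tool(deltas=[[[0,0,0,-0.3,0.55,0,0],[0,0,0,-0.65,1.1,0,0],[0,0,0,-0.7,1.2,0,0.5],[0,0,0,-0.7,1.2,0,0.5],[0,0,0,-0.7,1.2,0,0.5],[0,0,0,-0.7,1.2,0,0.5]]])

```text
time: 14.85
position: [0.4637, -0.3266, 0.25]
tool_rot: [[0.856, 0.517, 0.001], [0.517, -0.856, -0.001], [0.0, 0.001, -1.0]]
force: [-0.1, -0.1, -0.5]
grip_width: 0.0417
finger_force: 0.0
```

>>> drive_tool(deltas=[[[0,0,0,0,0,1,0.5],[0,0,0,0,0,3,0.5],[0,0,0,0,0,6,0.5],[0,0,0,0,0,8,0.5],[0,0,0,-4,2,8,0.5],[0,0,0,-7,5,8,0.5],[0,0,0,-9,9,8,0.5],[0,0,0,-9,13,8,0.5]]])

```text
time: 15.65
position: [0.3774, -0.2359, 0.3271]
tool_rot: [[0.86, 0.509, -0.032], [0.51, -0.86, 0.025], [-0.015, -0.038, -0.999]]
force: [-0.5, 1.0, -0.5]
grip_width: 0.044
finger_force: 0.0
```

```bash
python3 drop.py; sed -i 's/pair2.png/pair3.png/' geo.py; python3 geo.py
```

```text
15.7 [ 0.37672099 -0.23250164  0.32741943] [-1.85498388  1.37132581 -1.36665483]
up 51.4 38.4
drop 103.4 43.6
15.8 [ 0.37874803 -0.23410207  0.32769267] [-47.6  -4.7  71.1 113.4   3.6  70.3 -36.8]
handle [ 0.4019 -0.2261  0.1   ] scene [154. 270.] top [520. 280.]
button [ 0.5576 -0.2508  0.13  ] scene [131. 141.] top [540. 140.]
press [ 0.5545 -0.2456  0.1483] scene [127. 137.] top [535. 140.]
bar [ 0.4633 -0.3269  0.245 ] scene [220. 134.] top [615. 211.]
bardrop [ 0.4243 -0.2616  0.167 ] scene [176. 217.] top [551. 256.]
```

View pics/pair3.png

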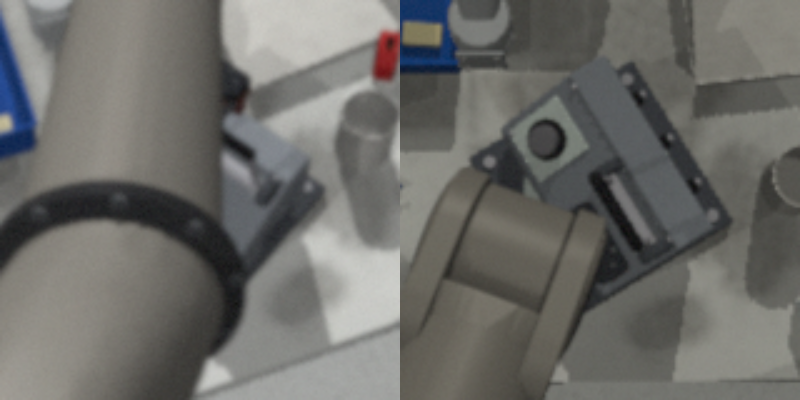

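The top view shows the bar up again at (615,211), the button out at (546,138) and the unit square. I'm letting the arm settle, then handing in.

>>> drive_tool(deltas=[[[0,0,0,0,0,0,0.5],[0,0,0,0,0,0,0.5],[0,0,0,0,0,0,0.5]]])

```text
time: 16.1
position: [0.3787, -0.2357, 0.3269]
tool_rot: [[0.859, 0.511, -0.036], [0.511, -0.859, 0.022], [-0.019, -0.037, -0.999]]
force: [-0.3, 0.3, -0.6]
grip_width: 0.0441
finger_force: 0.0
```

```bash
python3 -c "
from h import *
s=bot.read_state();print(s['force'],abs(s['qd']).max());print(bot.job_done())"
```

```text
[-0.33949171  0.3327548  -0.56457157] 0.5832972199540775
the job is handed in; nothing more can be done
None
```

I handed the job in at about 16 s, with no verdict returned; the last top view showed the unit square, the lever latched up, the button out and the cup in place, and I never measured the tape roll or side cutters again (the arm stayed clear of both).

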